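Lock the exercise bike's crank with its pin

ROBOT

A 7-joint arm with a two-finger parallel gripper is mounted at the origin on the work surface. World frame = base frame: x ahead of the robot, y to its left, z up, the work surface at z = 0. Lengths are in m, angles in degrees, forces in N, time in s.
With the tool pointing down it reaches from about 0.4 to 0.85 m from the base axis. Payload 4.5 kg.
Tool frame: the origin (TCP) lies between the finger pads; the fingertips stand 8 mm ahead of it and the grasp point (between the pads) lies 11 mm behind it (arm.nose_length is the distance from the TCP to the fingertips, in m); z points along the fingers, y is the direction in which the jaws open and shut (so a half turn about z gives the same grasp; the last joint's range is limited). The gripper opens to 85 mm and grips with 20 to 120 N. Pads are 22 mm wide; open, the fingers measure 114 mm over their backs; the gripper's body (76 mm by 85 mm) begins 54 mm behind the grasp point. The pads swing forward as they close: fully open they stand 13 mm farther back than shut.
Start: joints at [-67.563, 39.483, -11.15, 89.685, 9.013, 51.709, -12.324], TCP at [0.219, 0.585, 0.239] pointing down, gripper open.
Joint ranges: [-172.22, 172.22], [-26.19, 119.32], [-84.43, 86.54], [7.71, 146.69], [-57.33, 237.33], [2.42, 119.75], [-152.13, 152.13]. Speed limits (degrees/s): [147.25, 147.25, 180, 180, 180, 180, 180].

INTERFACE

Orientations are given as a 3x3 rotation matrix whose columns are the frame's x, y, z axes.
In Python, from workcell import arm gives the robot as it stands.
- The arm moves only by the tool step_arm, never from a script. Its argument "increments" is a list of rows, each a list of 7 numbers: the closure, from 0 (fully open) to 1 (shut), then the shift along the tool's x, y, z in mm, then the turn, a rotation vector about the tool's x, y, z in degrees. In form: [[claw, tx, ty, tz, rx, ry, rz], ...]. A call has 1 to 8 rows; each row is the pose to reach, as a shift and turn from the pose measured when the call began, along the tool's axes at that moment; what a row does not reach only later rows make up. A row lasts 1/12 s, in which the tool goes at most 41.7 mm and 7.16 degrees, less where a joint would pass 70% of its speed; a pose out of reach is approached as far as the arm can. A call with a gripper value outside its range is refused whole. The fingers move at their own pace and stop on an object; "force" is the grip in N (left out, the last holds). Time passes only in rows, so rows that repeat a pose let the fingers close. It gives the time, the measured TCP pose, the force and the opening at its end, in the units of the state.
- arm.get_obs(): the state, without advancing time (a new reading comes with each control period).
- arm.snapshot(name): name is "scene" or "top" or "wrist"; returns a dict with "color" (400x640x3 uint8, blue, green, red), "fx", "fy", "cx", "cy" (pixels), "camera_from_world" (4x4, takes a point from world to camera coordinates). Camera axes: x right, y up, looking along -z (the intrinsics and any distortion apply to the point x, -y, -z); pixel columns grow to the right and rows downward; lengths in m; the calibration is good to about 2 mm. A picture is of the moment at which its call begins. There is no depth.
- arm.close_job(): hands the job in, once; it reports no verdict.
The state is a dict: "t": time; "qpos": joint angles; "dq": joint speeds; "joint_torque": joint torques, N m; "position": TCP position; "orientation": TCP orientation; "contact_force": force on the tool from outside, world axes, zero at the start; "moment": the same for the moment, N m; "gripper_width": opening from 0.0 (shut) to 1.0 (fully open).
Only numpy, scipy, OpenCV 4.12 (cv2) and the standard library are available. Lean on these libraries where they do the work, as an engineer would, in place of code of your own. Each camera call takes 0.05 s, during which the arm holds its last target.

TASK

Swing the crank of the exercise bike's drive unit by its blue handle until the hole in the crank lies over the hole in the yellow lock block. Then take the red-handled lock pin out of the wooden pin block and push it down through both holes until its flange sits on the crank, and let go; the black and the yellow pins are not the ones wanted.

Things in the scene. Friction and masses are not known exactly. Their poses are not given: they have to be found in the camera images.
- crank_grip (a point): Point on the axis of the blue upright round handle (24 mm diameter, 55 mm tall) at the end of the flat aluminium crank arm; 38 mm above the arm's top face, 22 mm below the handle's top, 100 mm above the table. It is 165 mm from the crank's upright axle (dark hub). The crank swings level, takes 1 to 3 N at the handle and stays where left. x: from the axle out along the arm; z up.
- crank_eye (a point): Centre of the 30 mm round through hole in the crank arm, at the arm's top face, 62 mm above the table, 85 mm from the axle, on the line from axle to handle. The arm is 12 mm thick, 56 mm wide at the hole. x: from the axle out along the arm; z up. Lined up, it is straight above lock_hole.
- lock_hole (a point): Centre of the 30 mm round, 30 mm deep hole in the fixed yellow lock block (60 x 60 mm), at its top face, 48 mm above the table, 2 mm below the crank arm's underside. x: level, from the axle (85 mm away along -x) to this hole; z up. The crank starts swung 0.6 to 1.15 rad anticlockwise, seen from above, from lined up, and stops 0.5 rad past it.
- lock_pin: Loose steel pin with RED round handle, 0.10 to 0.21 kg. Origin: lower tip; z up the pin. Shank 14 mm diameter, 38 long, tapered tip; flange 50 diameter from 38 to 44; handle 26 diameter from 44 to 88. Starts upright in one of 3 holes, 75 apart along its y, of a fixed wooden block 50 high, flange on top; black and yellow pins of that height in the others. Home in the crank, its tip is 24 above the table.

How it is judged:
By the outcome, as a careful person would: the job done as asked, in the order asked, and still so for the second after the job is handed in, with the robot touching nothing.
It also fails if it takes over 51 s, if anything falls off the work surface, if the arm or the gripper's body presses on something with over 40 N, if the wrist force passes 120 N, or if a joint passes its speed limit or range.

## Working session

There is one attempt and no reset: what is moved stays moved. The work goes in short steps, Python scripts to look and compute and a tool call to move; the robot and the scene stay as the last step left them, time stands still between calls to the robot, and variables do not carry over. Pictures are saved under pics/ and viewed, and the job is handed in when it is done.

Besides the shell and the picture viewer there is one more tool, called after "Request:" by a JSON object that holds its "fn" and its "kwargs". step_arm: Moves the arm, as the interface text tells. Its arguments: {"type":"object","properties":{"increments":{"type":"array","items":{"type":"array","items":{"type":"number"}}},"force":{"type":"number"}},"required":["increments"]}

```bash
mkdir -p pics
python3 - <<'E'
from workcell import arm
import cv2
for n in ["scene","top","wrist"]:
    s=arm.snapshot(n); cv2.imwrite(f"pics/a_{n}.png",s["color"])
    print(n,s["fx"],s["fy"],s["cx"],s["cy"],[k for k in s]); print(s["camera_from_world"])
o=arm.get_obs(); print(o)
E
```

```text
scene 496.92770698625765 496.92770698625765 328.1429386949407 194.44776069284265 ['color', 'fx', 'fy', 'cx', 'cy', 'camera_from_world']
[[ 0.77020737  0.63775151 -0.00732247 -0.3882135 ]
 [-0.43555518  0.53433402  0.7244162   0.22105017]
 [ 0.46591017 -0.55476136  0.68932398 -1.32098234]
 [ 0.          0.          0.          1.        ]]
top 367.74330449175744 367.74330449175744 326.3571633436114 194.9714709368902 ['color', 'fx', 'fy', 'cx', 'cy', 'camera_from_world']
[[-5.86495262e-03 -9.99026877e-01  4.37138519e-02 -1.05574727e-01]
 [ 9.90857833e-01  8.61918947e-05  1.34910149e-01 -5.80731081e-01]
 [-1.34782632e-01  4.41054541e-02  9.89893101e-01 -6.74150995e-01]
 [ 0.00000000e+00  0.00000000e+00  0.00000000e+00  1.00000000e+00]]
wrist 298.57408798997477 298.57408798997477 314.05195817180345 198.15137528391057 ['color', 'fx', 'fy', 'cx', 'cy', 'camera_from_world']
[[ 0.35032619  0.93662249 -0.00314227 -0.62380637]
 [-0.89912211  0.33535622 -0.28127501  0.03657854]
 [-0.26239472  0.10136329  0.95962206 -0.38004737]
 [ 0.          0.          0.          1.        ]]
{'t': 0.15, 'qpos': array([-67.56209084,  39.52517634, -11.14399904,  89.72988057,
         9.01248525,  51.70995819, -12.32343395]), 'dq': array([ 0.11905476, -0.16082259, -0.10908062, -0.23553096, -0.04978167,
        0.20037996,  0.07343084]), 'joint_torque': array([-1.06590611e-03, -5.39933395e+01, -1.26797352e+00, -1.58717680e+01,
        9.37997742e-03,  6.43479798e-03,  9.33641559e-06]), 'position': array([0.2187722 , 0.58494734, 0.2386406 ]), 'orientation': array([[-9.36683431e-01,  3.50177088e-01, -3.97587223e-04],
       [ 3.50177294e-01,  9.36682392e-01, -1.39980410e-03],
       [-1.17766372e-04, -1.45039932e-03, -9.99998941e-01]]), 'contact_force': array([-0.71775136,  0.01658938, -0.42039946]), 'moment': array([0.00094677, 0.02610454, 0.04036884]), 'gripper_width': 1.0002629083912282}
```

View pics/a_scene.png

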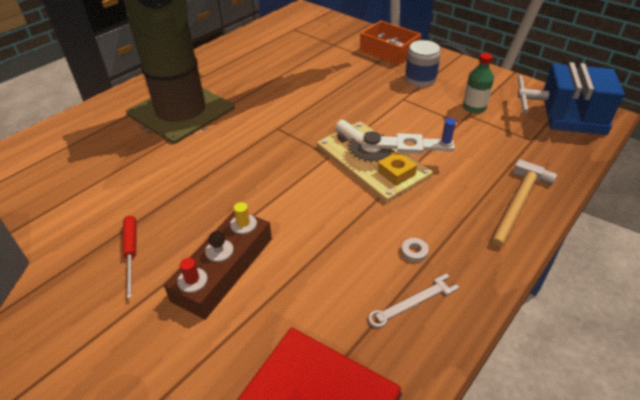

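View pics/a_top.png

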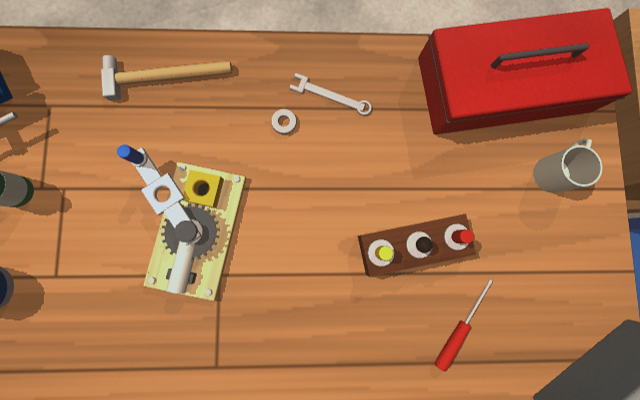

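View pics/a_wrist.png

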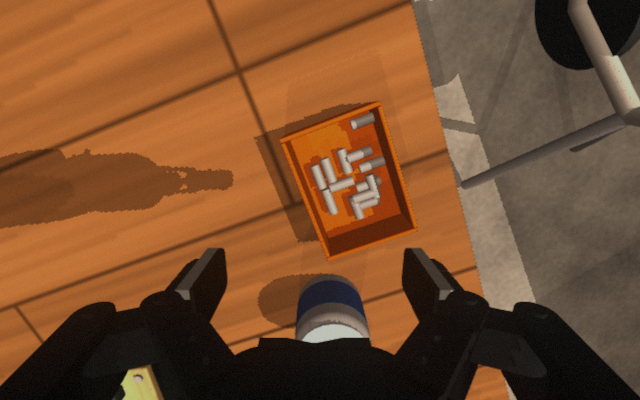

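The top view shows the blue handle at about (125,152), the crank hole at (161,194), the lock hole at (202,188), the hub at (187,231) and the red pin at (465,237). Next I measure these.

```bash
cat > h.py <<'E'
from workcell import arm
import cv2, numpy as np
def ray(s,u,v):
    T=s["camera_from_world"];R=T[:3,:3];c=-R.T@T[:3,3]
    d=R.T@np.array([(u-s["cx"])/s["fx"],-(v-s["cy"])/s["fy"],-1.0]);return c,d
def onz(s,u,v,z):
    c,d=ray(s,u,v);return c+d*(z-c[2])/d[2]
def px(s,p):
    q=s["camera_from_world"]@np.r_[p,1];return np.array([s["cx"]+s["fx"]*q[0]/-q[2],s["cy"]-s["fy"]*q[1]/-q[2]])
def crop(s,x0,y0,x1,y1,k,name):
    cv2.imwrite("pics/"+name,cv2.resize(s["color"][y0:y1,x0:x1],None,fx=k,fy=k,interpolation=cv2.INTER_CUBIC))
def blobs(s,lo,hi,amin=20):
    h=cv2.cvtColor(s["color"],cv2.COLOR_BGR2HSV);m=cv2.inRange(h,np.array(lo),np.array(hi))
    n,l,st,ce=cv2.connectedComponentsWithStats(m)
    return [(st[i],ce[i]) for i in range(1,n) if st[i][4]>=amin],l
E
python3 - <<'E'
from h import *
s=arm.snapshot("top");c=arm.snapshot("scene")
crop(s,100,130,260,310,4,"b_top1.png") 
crop(s,350,200,490,290,5,"b_top2.png")
crop(c,300,100,470,210,4,"b_sc1.png"); crop(c,160,190,280,320,5,"b_sc2.png")
for nm,lo,hi in [("blue",(105,120,40),(130,255,255)),("red",(0,200,60),(6,255,255)),("red2",(172,180,60),(180,255,255)),("yel",(24,200,80),(34,255,255))]:
  for n,i in (("top",s),("scene",c)):
    for st,ce in blobs(i,lo,hi)[0]: print(nm,n,st,ce.round(1))
E
```

```text
blue top [  0  73  12  30 193] [ 3.6 90.6]
blue top [117 145  14  15 139] [123.6 151.1]
blue top [630 229  10  83 437] [636.1 258.1]
blue top [  0 285   6   9  29] [  2.5 288.9]
blue top [  0 294   5   9  23] [  1.7 297.3]
blue scene [319   0  70  22 844] [363.1   7.3]
blue scene [401   0  32  38 872] [416.3  14.1]
blue scene [ 548   63   77   71 3483] [584.5 100.1]
blue scene [446 119   9   9  53] [449.8 122.1]
red top [  433     9   199   112 15224] [530.1  65.3]
red top [ 423   79  188   55 1307] [493.8 113.2]
red top [452 229  21  14 205] [463.2 236.1]
red top [435 321  36  50 699] [452.1 346.1]
red scene [480  53  12  11  99] [485.3  57.9]
red scene [122 216  14  41 481] [129.  235.5]
red scene [180 257  17  26 319] [188.8 269. ]
red scene [ 238  328  163   72 6735] [315.1 374.6]
yel scene [234 202  13  10  99] [240.1 207. ]
```

View pics/b_top1.png

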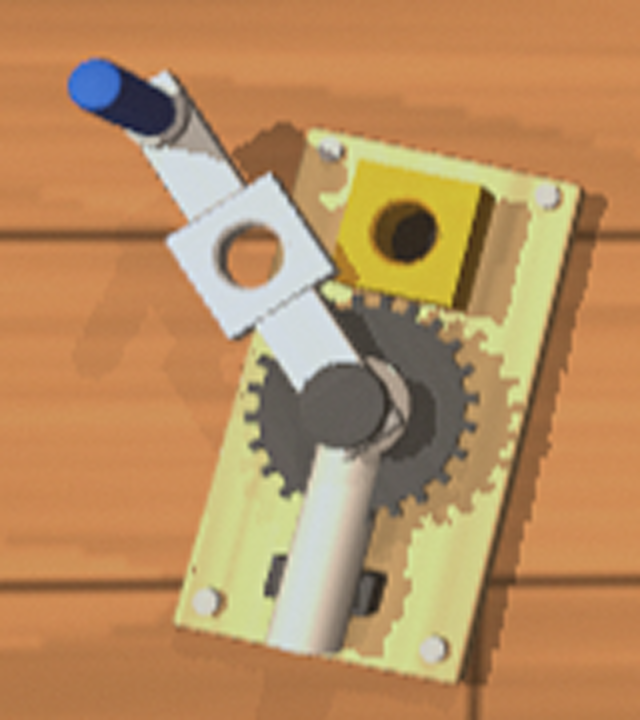

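View pics/b_top2.png

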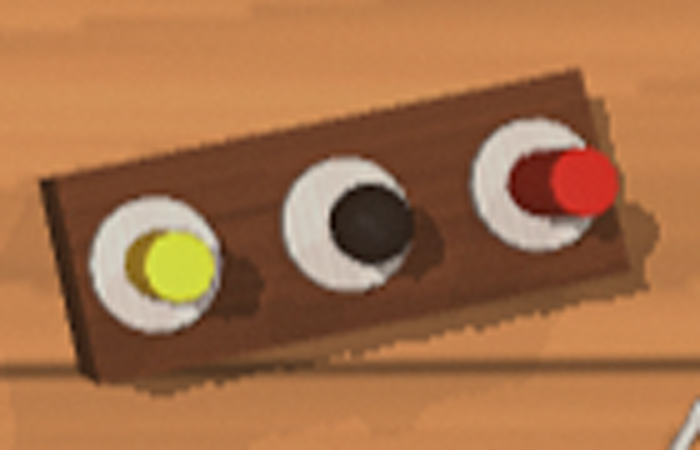

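View pics/b_sc2.png

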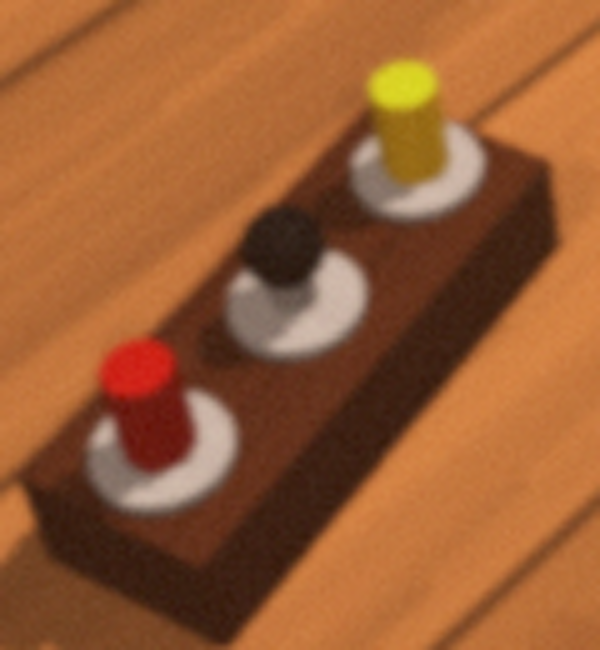

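View pics/b_sc1.png

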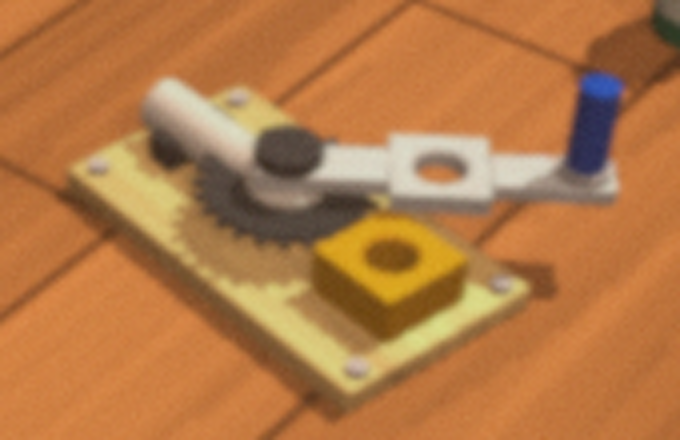

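Run:
```python
from h import *
s=arm.snapshot("top");c=arm.snapshot("scene");f=lambda n,p:print(n,(p*1000).round(1))
ht=onz(s,124,151,.122);e=onz(s,161.8,194,.062);l=onz(s,201.3,187.8,.048)
f("handle",ht);f("eye",e);f("lock",l);f("handle base",onz(s,141,159,.062))
f("sc handle",onz(c,450,119.7+.6,.122)); f("sc eye",onz(c,300+440/4,100+167/4,.062)); f("sc lock",onz(c,300+392/4,100+255/4,.048))
d=(ht-e)[:2];print("he",np.linalg.norm(d)); d/=np.linalg.norm(d);A=e[:2]-.085*d;print("axle",A,"lock dist",np.linalg.norm(l[:2]-A))
a0=np.arctan2(*d[::-1]);a1=np.arctan2(*(l[:2]-A)[::-1]);print(a0,a1,a0-a1)
for n,u,v,u2,v2 in [("red",466.8,236.4,160+140/5,190+368/5),("black",0,0,0,0),("yel",385.8,253.4,160+403/5,190+86/5)]:
    if u: f(n+" top",onz(s,u,v,.1));f(n+" sc",onz(c,u2,v2,.1))
f("red fl",onz(s,350+535/5,200+185/5,.056));f("red fl sc",onz(c,160+162/5,190+450/5,.056))
f("yel fl",onz(s,350+155/5,200+265/5,.056));f("yel fl sc",onz(c,160+419/5,190+168/5,.056))
f("blk fl",onz(s,350+347/5,200+224/5,.056))
```

```text
handle [645.4 242.7 122. ]
eye [579.4 199.2  62. ]
lock [593.3 131.5  48. ]
handle base [645.7 241.   62. ]
sc handle [643.7 245.3 122. ]
sc eye [580.4 197.1  62. ]
sc lock [594.  130.7  48. ]
he 0.07906571073701213
axle [0.50850171 0.1523394 ] lock dist 0.0873572044990525
0.5832600129100465 -0.24096068022240438 0.8242206931324508
red top [ 497.7 -355.7  100. ]
red sc [ 499.2 -356.4  100. ]
yel top [ 468.7 -208.8  100. ]
yel sc [ 469.6 -210.5  100. ]
red fl [ 497.6 -355.6   56. ]
red fl sc [ 498.6 -357.6   56. ]
yel fl [ 468.4 -208.8   56. ]
yel fl sc [ 470.1 -210.3   56. ]
blk fl [ 483.3 -282.4   56. ]
```

```bash
cat >> h.py <<'E'
from scipy.spatial.transform import Rotation as Ro
def go(x,y,z,jaw):
    """mm & deg; prints the shift/turn in tool axes to bring TCP there, tool down, jaw axis at angle jaw"""
    o=arm.get_obs();R=np.array(o["orientation"]);p=np.array(o["position"])*1000
    a=np.radians(jaw);Y=np.array([np.cos(a),np.sin(a),0]);Z=np.array([0,0,-1.]);X=np.cross(Y,Z)
    T=np.c_[X,Y,Z]
    print("t",round(o["t"],2),"pos",p.round(1),"jawang",np.degrees(np.arctan2(R[1,1],R[0,1])).round(1),"F",o["contact_force"].round(1),"w",round(o["gripper_width"],2),"q7",o["qpos"][6].round(0))
    print("shift",(R.T@(np.array([x,y,z])-p)).round(1),"turn",np.degrees(Ro.from_matrix(R.T@T).as_rotvec()).round(2))
E
python3 -c "
from h import *
go(645,243.5,200,124.5)"
```

```text
t 0.35 pos [218.8 585.3 239.1] jawang 69.5 F [ 0.1  0.8 -0.6] w 1.0 q7 -12.0
shift [-518.9 -170.9   39.2] turn [-2.0e-02 -1.0e-02 -5.5e+01]
```

Request:
{"fn": "step_arm", "kwargs": {"increments": [[0, -30, -10, 0, 0, 0, -4], [0, -65, -21, 0, 0, 0, -7], [0, -100, -33, 0, 0, 0, -11], [0, -135, -44, 0, 0, 0, -14], [0, -170, -56, 0, 0, 0, -18], [0, -205, -67, 0, 0, 0, -22], [0, -240, -79, 0, 0, 0, -25], [0, -275, -90, 0, 0, 0, -29]]}}

```text
t: 1.02
position: [0.4462, 0.4032, 0.2393]
orientation: [[-0.989, -0.15, 0.0], [-0.15, 0.989, -0.001], [0.0, -0.001, -1.0]]
contact_force: [0.6, -0.1, -0.6]
gripper_width: 0.999
```

```bash
python3 -c "
from h import *
go(645,243.5,200,124.5)"
```

```text
t 1.02 pos [446.2 403.2 239.3] jawang 98.7 F [ 0.6 -0.1 -0.6] w 1.0 q7 36.0
shift [-172.5 -187.8   39.3] turn [-3.000e-02 -1.000e-02 -2.585e+01]
```

Request:
{"fn": "step_arm", "kwargs": {"increments": [[0, -25, -27, 5, 0, 0, -4], [0, -52, -57, 12, 0, 0, -8], [0, -80, -87, 18, 0, 0, -12], [0, -108, -118, 25, 0, 0, -16], [0, -136, -148, 30, 0, 0, -20], [0, -158, -172, 35, 0, 0, -23], [0, -170, -185, 39, 0, 0, -26], [0, -172, -188, 39, 0, 0, -26]]}}

```text
t: 1.68
position: [0.648, 0.2372, 0.1985]
orientation: [[-0.826, -0.563, 0.001], [-0.563, 0.826, -0.004], [0.002, -0.004, -1.0]]
contact_force: [1.3, -0.2, 0.2]
gripper_width: 1.003
```

```bash
python3 -c "
from h import *
go(645,243.5,89,124.5)
s=arm.snapshot('wrist'); cv2.imwrite('pics/c_w.png',s['color'])"
```

```text
t 1.68 pos [648.  237.2 198.5] jawang 124.3 F [ 1.3 -0.2  0.2] w 1.0 q7 80.0
shift [ -1.3   7.4 109.4] turn [-0.23 -0.11 -0.22]
```

View pics/c_w.png

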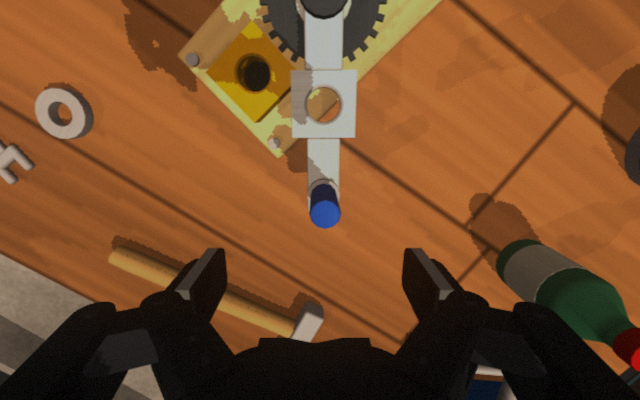

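```bash
python3 -c "
from h import *
c=arm.snapshot('scene');print(onz(c,477,107,0), onz(c,485,57,.15))
w=arm.snapshot('wrist');print(onz(w,523,265,0.02),onz(w,640,360,.15), onz(w,325,213,.122),onz(w,324,104,.062),onz(w,256,72,.048))
go(645,243.5,89,124.5)
"
```

```text
[0.59741336 0.50980652 0.        ] [0.5931733  0.49616312 0.15      ]
[0.58983301 0.50205214 0.02      ] [0.59527759 0.51033986 0.15      ] [0.641627   0.25050138 0.122     ] [0.57584527 0.20584927 0.062     ] [0.58731621 0.14057819 0.048     ]
t 1.83 pos [643.5 244.4 200.4] jawang 124.6 F [-0.  -0.1 -0.3] w 1.0 q7 80.0
shift [ -0.7  -1.7 111.4] turn [ 0.07 -0.02  0.14]
```

Request:
{"fn": "step_arm", "kwargs": {"increments": [[0, 0, -1, 20, 0, 0, 0], [0, -1, -2, 45, 0, 0, 0], [0, -1, -2, 70, 0, 0, 0], [0, -1, -2, 92, 0, 0, 0], [0, -1, -2, 106, 0, 0, 0], [0, -1, -2, 111, 0, 0, 0], [0.3, -1, -2, 111, 0, 0, 0], [0.5, -1, -2, 111, 0, 0, 0]], "force": 30}}

```text
t: 2.5
position: [0.6455, 0.2447, 0.0906]
orientation: [[-0.822, -0.569, 0.0], [-0.569, 0.822, 0.002], [-0.001, 0.002, -1.0]]
contact_force: [0.4, 0.2, -0.0]
gripper_width: 0.745
```

```bash
python3 -c "
from h import *
go(645,243.5,89,124.5)
s=arm.snapshot('wrist'); cv2.imwrite('pics/d_w.png',s['color'])"
```

```text
t 2.5 pos [645.5 244.7  90.6] jawang 124.7 F [ 0.4  0.2 -0. ] w 0.74 q7 77.0
shift [ 1.1 -0.7  1.6] turn [0.09 0.08 0.19]
```

View pics/d_w.png

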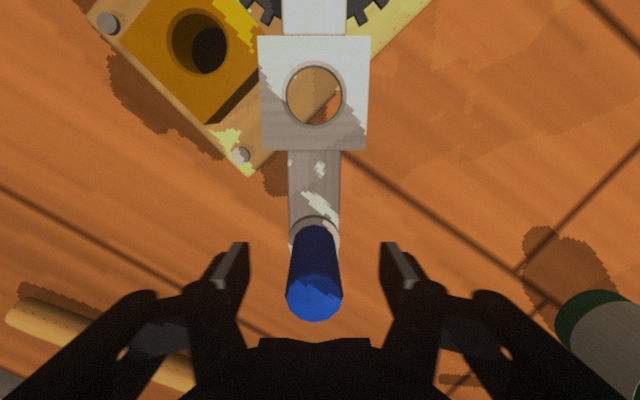

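Handle is centred between the pads at (314,290); I close the gripper.

Request:
{"fn": "step_arm", "kwargs": {"increments": [[0.65, 0, 0, 1, 0, 0, 0], [0.8, 0, 0, 1, 0, 0, 0], [0.8, 0, 0, 1, 0, 0, 0], [0.8, 0, 0, 1, 0, 0, 0], [0.8, 0, 0, 1, 0, 0, 0]], "force": 30}}

```text
t: 2.97
position: [0.6467, 0.2451, 0.0914]
orientation: [[-0.823, -0.569, 0.003], [-0.568, 0.823, 0.004], [-0.005, 0.001, -1.0]]
contact_force: [0.4, 0.1, 6.2]
gripper_width: 0.27
```

Run:
```python
from h import *
go(645,243.5,89,124.5)
s=arm.snapshot('wrist'); cv2.imwrite('pics/e_w.png',s['color'])
# waypoints of the arc in tool axes
o=arm.get_obs();R=np.array(o["orientation"]);p=np.array(o["position"])[:2]*1000
A=np.array([509.5,150.5]);r=p-A;print("radius",np.linalg.norm(r),"ang",np.degrees(np.arctan2(r[1],r[0])))
for k in range(3,49,3):
    t=np.radians(-k);q=A+np.array([[np.cos(t),-np.sin(t)],[np.sin(t),np.cos(t)]])@r
    print(k,(R.T@np.r_[q-p,0]).round(1)[:2])
```

```text
t 2.97 pos [646.7 245.1  91.4] jawang 124.6 F [0.4 0.1 6.2] w 0.27 q7 77.0
shift [ 2.4 -0.4  2.4] turn [0.07 0.26 0.15]
radius 166.7206354002594 ang 34.590072274144646
3 [ 0.2 -8.7]
6 [  0.9 -17.4]
9 [  2.1 -26.1]
12 [  3.7 -34.7]
15 [  5.7 -43.1]
18 [  8.2 -51.5]
21 [ 11.1 -59.7]
24 [ 14.5 -67.8]
27 [ 18.2 -75.7]
30 [ 22.4 -83.3]
33 [ 27.  -90.8]
36 [ 31.9 -98. ]
39 [  37.3 -104.9]
42 [  42.9 -111.5]
45 [  49.  -117.8]
48 [  55.3 -123.8]
```

View pics/e_w.png

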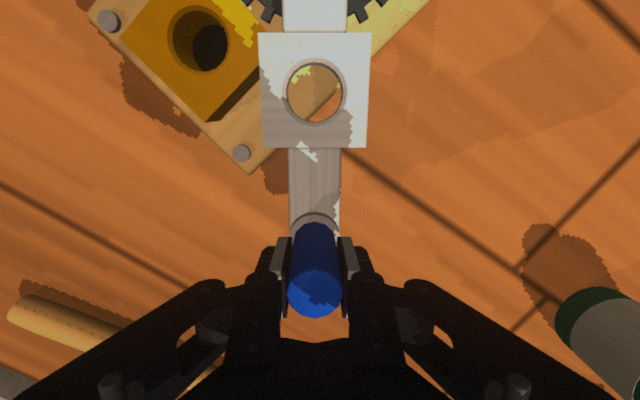

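Request:
{"fn": "step_arm", "kwargs": {"increments": [[0.8, 0, -5, 0, 0, 0, 2], [0.8, 1, -14, 0, 0, 0, 5], [0.8, 2, -23, 0, 0, 0, 8], [0.8, 3, -32, 0, 0, 0, 11], [0.8, 5, -40, 0, 0, 0, 14], [0.8, 7.5, -49, 0, 0, 0, 17], [0.8, 10, -57, 0, 0, 0, 20], [0.8, 12, -62, 0, 0, 0, 22]]}}

```text
t: 3.68
position: [0.6721, 0.1866, 0.0915]
orientation: [[-0.977, -0.215, 0.003], [-0.215, 0.977, 0.004], [-0.003, 0.003, -1.0]]
contact_force: [-1.3, 1.5, 2.3]
gripper_width: 0.273
```

Run:
```python
from h import *
go(645,243.5,89,124.5)
o=arm.get_obs();R=np.array(o["orientation"]);p=np.array(o["position"])[:2]*1000
A=np.array([509.5,150.5]);r=p-A;r*=165.5/np.linalg.norm(r);print("radius",np.linalg.norm(p-A),"ang",np.degrees(np.arctan2(r[1],r[0])))
for k in range(3,33,3):
    t=np.radians(-k);q=A+np.array([[np.cos(t),-np.sin(t)],[np.sin(t),np.cos(t)]])@r
    print(k,(R.T@np.r_[q-p,0]).round(1)[:2])
```

```text
t 3.68 pos [672.1 186.6  91.5] jawang 102.4 F [-1.3  1.5  2.3] w 0.27 q7 64.0
shift [14.3 61.4  2.6] turn [  0.14   0.22 -22.1 ]
radius 166.60101699038862 ang 12.516504922794981
3 [ 1.3 -8.7]
6 [  2.  -17.3]
9 [  3.1 -25.9]
12 [  4.6 -34.4]
15 [  6.6 -42.8]
18 [  9.1 -51.2]
21 [ 12.  -59.3]
24 [ 15.3 -67.3]
27 [ 19.  -75.2]
30 [ 23.1 -82.8]
```

Request:
{"fn": "step_arm", "kwargs": {"increments": [[0.8, 1, -6, 0, 0, 0, 2], [0.8, 1.5, -14.5, 0, 0, 0, 5], [0.8, 2.5, -23, 0, 0, 0, 8], [0.8, 4, -31.5, 0, 0, 0, 11], [0.8, 6, -40, 0, 0, 0, 14], [0.8, 8, -48, 0, 0, 0, 17], [0.8, 11, -56, 0, 0, 0, 20], [0.8, 13, -62, 0, 0, 0, 22]]}}

```text
t: 4.35
position: [0.6735, 0.1225, 0.0915]
orientation: [[-0.985, 0.171, 0.004], [0.171, 0.985, 0.004], [-0.003, 0.005, -1.0]]
contact_force: [0.9, 2.3, 1.5]
gripper_width: 0.27
```

Run:
```python
from h import *
go(645,243.5,89,124.5)
s=arm.snapshot('wrist'); cv2.imwrite('pics/f_w.png',s['color'])
s=arm.snapshot('top'); crop(s,100,100,260,260,4,'f_t.png')
go(670.2,113.2,91.5,77)
```

```text
t 4.35 pos [673.5 122.5  91.5] jawang 80.2 F [0.9 2.3 1.5] w 0.27 q7 51.0
shift [ 48.7 114.3   2.8] turn [  0.17   0.29 -44.35]
t 4.45 pos [673.3 121.6  91.5] jawang 80.2 F [1.2 0.3 0.7] w 0.27 q7 51.0
shift [ 1.6 -8.8 -0. ] turn [0.19 0.16 3.2 ]
```

View pics/f_w.png

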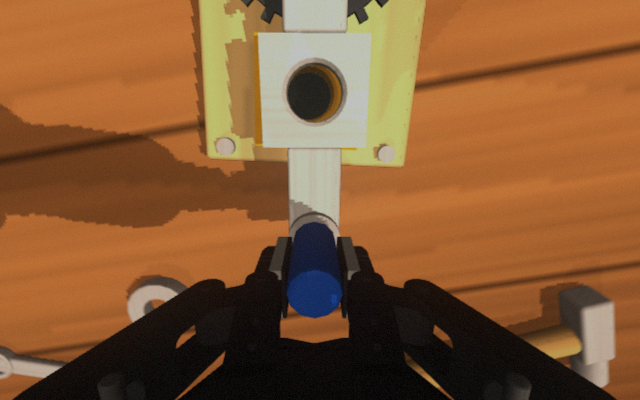

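View pics/f_t.png

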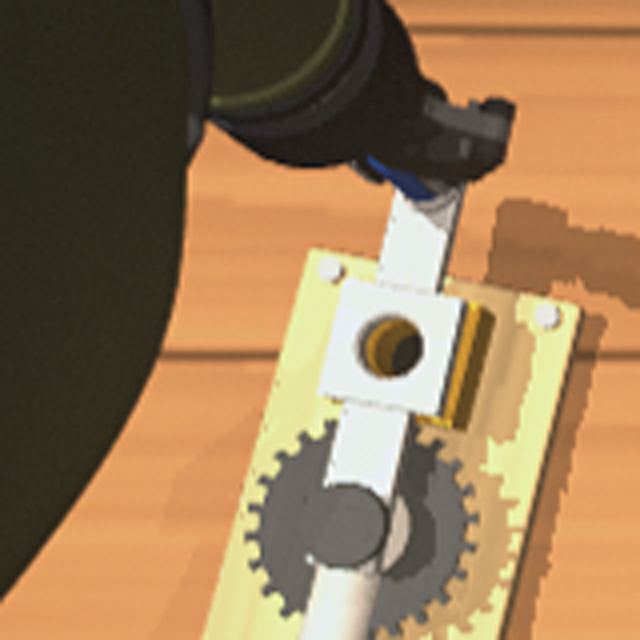

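Run:
```python
from h import *
s=arm.snapshot('wrist');t=arm.snapshot('top')
crop(s,240,20,390,170,5,'g_w.png')
print("top eye",onz(t,198,186.5,.062)*1000,"lock",onz(t,201.3,187.8,.048)*1000, "lock px if eye there",px(t,np.r_[onz(t,201.3,187.8,.048)[:2],.062]))
# white plate of crank: fit of hole: dark region in bright plate
for n,im,box in(("wrist",s,(240,20,390,170)),("top",t,(175,165,225,215))):
    g=im["color"].astype(int);sat=g.max(2)-g.min(2);m=((sat<45)&(g.min(2)>110)).astype(np.uint8)
    x0,y0,x1,y1=box;sub=m[y0:y1,x0:x1]
    cs,h=cv2.findContours(sub,cv2.RETR_CCOMP,cv2.CHAIN_APPROX_NONE)
    for c,hh in zip(cs,h[0]):
        if len(c)>25 and hh[3]>=0:
            e=cv2.fitEllipse(c);u,v=e[0][0]+x0,e[0][1]+y0;print(n,"hole",(round(u,1),round(v,1)),np.round(e[1],1),(onz(im,u,v,.062)*1000).round(1))
```

```text
top eye [593.60556413 133.53812248  62.        ] lock [593.33508968 131.49285497  48.        ] lock px if eye there [199.10471663 186.64422611]
wrist hole (316.7, 91.5) [59.3 63.6] [593.6 137.   62. ]
top hole (197.0, 186.2) [15.9 17.3] [594.1 135.4  62. ]
```

View pics/g_w.png

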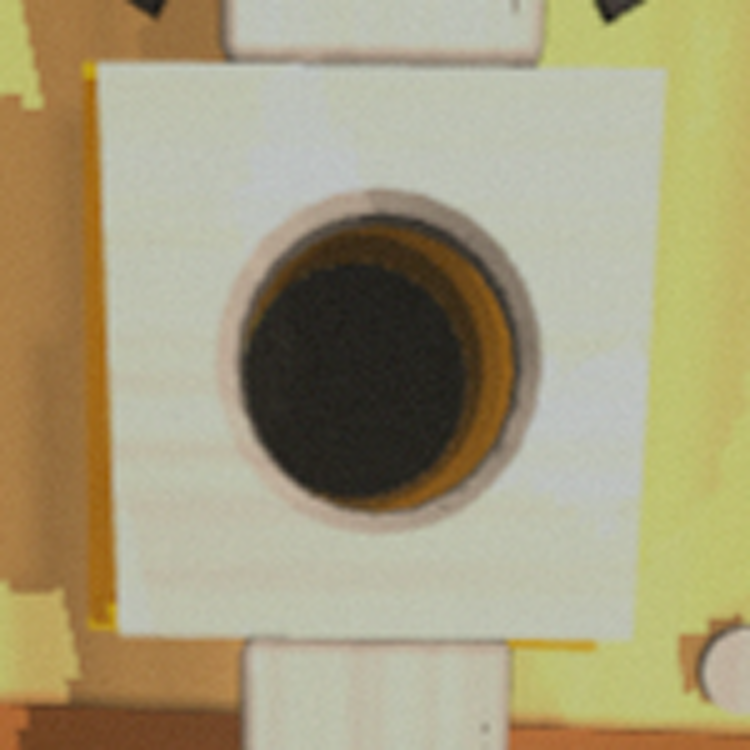

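Run:
```python
from h import *
s=arm.snapshot('wrist')
f=lambda p:(p*1000).round(1)
e=onz(s,315.8,92,.062);b=onz(s,240+355/5,20+382/5,.018)
print(f(e),f(b),"left edges/yellow", f(onz(s,240+88/5,20+345/5,.048)),f(onz(s,240+108/5,20+345/5,.062)))
go(670.2,113.2,91.5,77)
o=arm.get_obs();R=np.array(o["orientation"]);print(R.T@(b-e)*1000)
```

```text
[593.9 137.3  62. ] [593.8 134.5  18. ] left edges/yellow [586.2 105.7  48. ] [587.8 110.   62. ]
t 4.6 pos [673.5 122.8  91.5] jawang 80.4 F [ 2.2 -0.2  1.6] w 0.27 q7 51.0
shift [  1.6 -10.1  -0.1] turn [0.22 0.19 3.41]
[-0.22790798 -2.97895458 43.9900911 ]
```

Request:
{"fn": "step_arm", "kwargs": {"increments": [[0.8, 0.3, -2.5, 0, 0, 0, 1], [0.8, 0.5, -5, 0, 0, 0, 1.8], [0.8, 0.5, -5, 0, 0, 0, 1.8], [0.8, 0.5, -5, 0, 0, 0, 1.8]]}}

```text
t: 4.93
position: [0.6726, 0.1179, 0.0915]
orientation: [[-0.98, 0.198, 0.005], [0.198, 0.98, 0.003], [-0.004, 0.004, -1.0]]
contact_force: [2.9, 0.9, -0.7]
gripper_width: 0.267
```

```bash
cat > eye.py <<'E'
from h import *
import sys
s=arm.snapshot('wrist');crop(s,240,20,390,170,5,sys.argv[1])
go(670.2,113.2,91.5,77)
E
python3 eye.py h_w.png
```

```text
t 4.98 pos [672.6 117.8  91.5] jawang 78.6 F [4.1 0.6 0.7] w 0.27 q7 50.0
shift [ 1.4 -5.  -0. ] turn [0.23 0.23 1.59]
```

View pics/h_w.png

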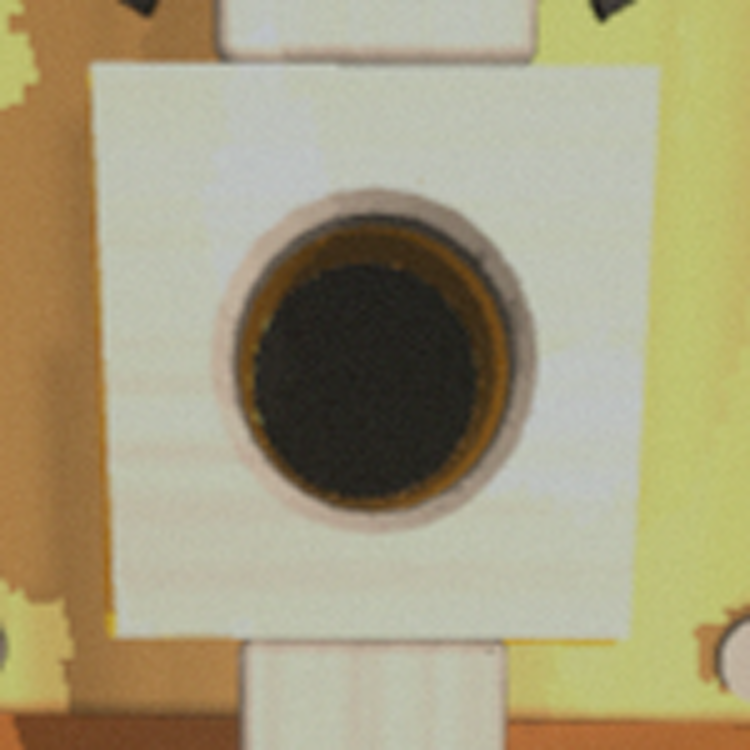

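Request:
{"fn": "step_arm", "kwargs": {"increments": [[0.8, 0.2, -1.2, 0, 0, 0, 0.4], [0.8, 0.4, -2.3, 0, 0, 0, 0.8], [0.8, 0.4, -2.3, 0, 0, 0, 0.8], [0.8, 0.4, -2.3, 0, 0, 0, 0.8]]}}

```text
t: 5.32
position: [0.6721, 0.1156, 0.0915]
orientation: [[-0.977, 0.212, 0.005], [0.212, 0.977, 0.003], [-0.005, 0.004, -1.0]]
contact_force: [4.3, 0.6, -0.6]
gripper_width: 0.267
```

```bash
python3 eye.py i_w.png
```

```text
t 5.37 pos [672.1 115.6  91.5] jawang 77.8 F [ 5.7  0.7 -1.9] w 0.27 q7 50.0
shift [ 1.3 -2.8  0. ] turn [0.25 0.27 0.78]
```

View pics/i_w.png

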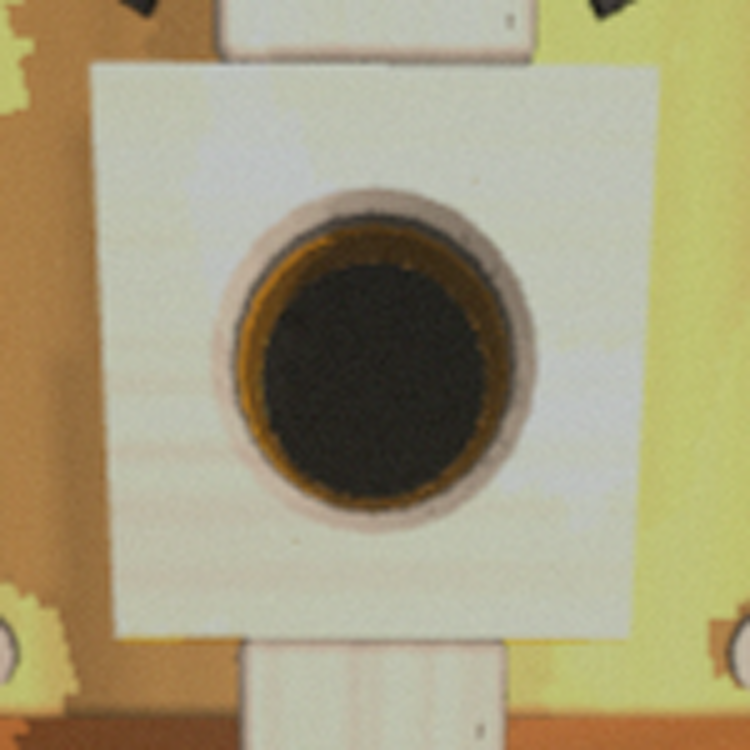

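Request:
{"fn": "step_arm", "kwargs": {"increments": [[0.6, 0, 0, 0, 0, 0, 0], [0.4, 0, 0, 0, 0, 0, 0], [0.2, 0, 0, 0, 0, 0, 0], [0.1, 0, 0, 0, 0, 0, 0], [0.1, 0, 0, -15, 0, 0, 0], [0.1, 0, 0, -45, 0, 0, 0], [0.1, 0, 0, -80, 0, 0, 0], [0.1, 0, 0, -105, 0, 0, 0]]}}

```text
t: 6.03
position: [0.6716, 0.1155, 0.1989]
orientation: [[-0.977, 0.211, 0.006], [0.212, 0.977, 0.004], [-0.005, 0.005, -1.0]]
contact_force: [0.4, 0.3, 0.1]
gripper_width: 0.901
```

Run:
```python
from h import *
s=arm.snapshot('wrist');cv2.imwrite('pics/j_w.png',s['color'])
go(498.5,-356,200,11.3)
```

```text
t 6.08 pos [674.6 116.4 204.3] jawang 77.8 F [0.8 0.4 2.2] w 0.9 q7 52.0
shift [  72.  -499.    -1.2] turn [ 0.91  0.39 66.46]
```

View pics/j_w.png

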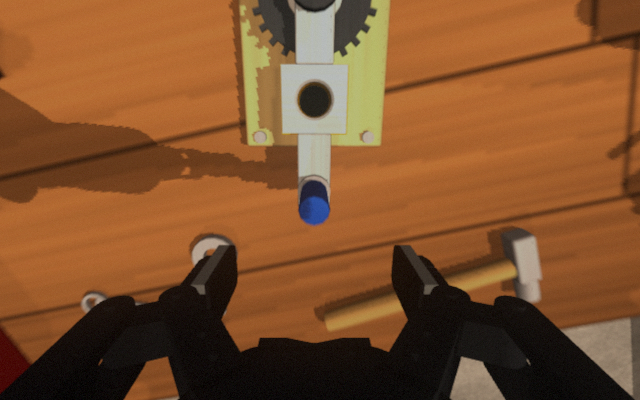

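Request:
{"fn": "step_arm", "kwargs": {"increments": [[0.1, 3, -20, 0, 0, 0, 3], [0.1, 7, -50, 0, 0, 0, 7], [0.1, 12, -83, 0, 0, 0, 11], [0.1, 17, -117, 0, 0, 0, 15], [0.1, 22, -150, 0, 0, 0, 20], [0.1, 26, -184, 0, 0, 0, 24], [0.1, 31, -217, 0, 0, 0, 29], [0.1, 36, -250, 0, 0, 0, 33]]}}

```text
t: 6.75
position: [0.5851, -0.1217, 0.2013]
orientation: [[-0.701, 0.713, 0.014], [0.713, 0.701, 0.006], [-0.006, 0.014, -1.0]]
contact_force: [2.0, -0.4, -0.1]
gripper_width: 0.896
```

Run:
```python
from h import *
go(498.5,-356,200,11.3)
```

```text
t 6.75 pos [ 585.1 -121.7  201.3] jawang 44.5 F [ 2.  -0.4 -0.1] w 0.9 q7 44.0
shift [-106.3 -226.    -1.3] turn [ 0.89  0.08 33.23]
```

Request:
{"fn": "step_arm", "kwargs": {"increments": [[0.1, -14, -30, 0, 0.2, 0, 5], [0.1, -29, -61, 0, 0.4, 0, 10], [0.1, -44, -94, -1, 0.6, 0, 15], [0.1, -60, -127, -1, 0.9, 0, 20], [0.1, -76, -161, -1, 0.9, 0, 25], [0.1, -91, -193, -1, 0.9, 0, 30], [0.1, -102, -216, -1, 0.9, 0, 33], [0.1, -106, -226, -1, 0.9, 0, 33]]}}

```text
t: 7.42
position: [0.495, -0.3608, 0.1995]
orientation: [[-0.192, 0.981, -0.002], [0.981, 0.192, -0.004], [-0.004, -0.003, -1.0]]
contact_force: [-0.9, -0.0, 0.2]
gripper_width: 0.902
```

Run:
```python
from h import *
w=arm.snapshot('wrist')
w=arm.snapshot('wrist');cv2.imwrite('pics/k_w.png',w['color'])
go(498.5,-356,200,11.3)
for st,ce in blobs(w,(0,180,60),(6,255,255))[0]: print(st,ce.round(1),(onz(w,*ce,.1)*1000).round(1))
```

```text
t 7.52 pos [ 496.5 -357.8  199.4] jawang 11.4 F [ 0.1 -0.2  0.1] w 0.9 q7 41.0
shift [ 1.4  2.3 -0.6] turn [-0.08  0.1   0.05]
[  75   89   95   83 2551] [120.7 128.9] [ 337.8 -333.   100. ]
[306 171  30  39 918] [319.9 190.4] [ 497.2 -351.1  100. ]
[ 502  192  138   36 2725] [570.  205.2] [ 700.7 -323.6  100. ]
[544 217  12  16  62] [549.6 225.8] [ 691.9 -343.9  100. ]
[  552   216    88   184 11621] [603.6 296.1] [ 767.5 -398.1  100. ]
[503 223  17  17  47] [510.7 230.4] [ 661.5 -354.1  100. ]
[520 231   8   7  26] [523.2 233.5] [ 672.9 -354.7  100. ]
```

View pics/k_w.png

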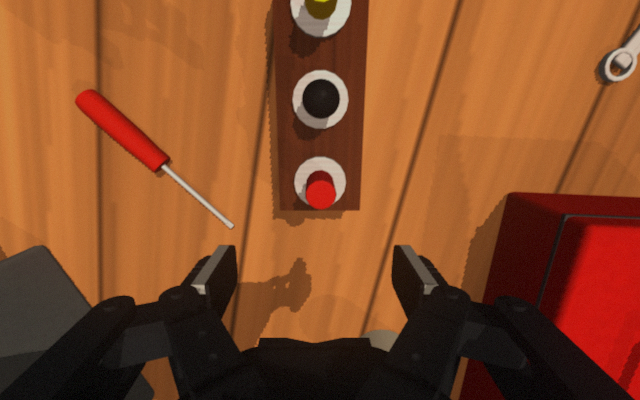

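Request:
{"fn": "step_arm", "kwargs": {"increments": [[0.1, 1, 1.5, 20, 0, 0, 0], [0.1, 1.5, 1.5, 45, 0, 0, 0], [0.1, 1.5, 1.5, 70, 0, 0, 0], [0.1, 1.5, 1.5, 95, 0, 0, 0], [0.1, 1.5, 1.5, 115, 0, 0, 0], [0.1, 1.5, 1.5, 124, 0, 0, 0], [0.3, 1.5, 1.5, 126, 0, 0, 0], [0.5, 1.5, 1.5, 126, 0, 0, 0]]}}

```text
t: 8.18
position: [0.4984, -0.3546, 0.0734]
orientation: [[-0.199, 0.98, -0.001], [0.98, 0.199, -0.001], [-0.0, -0.001, -1.0]]
contact_force: [0.2, -0.8, 0.1]
gripper_width: 0.641
```

Run:
```python
from h import *
w=arm.snapshot('wrist');cv2.imwrite('pics/l_w.png',w['color'])
go(498,-356,73,11.3)
```

```text
t 8.23 pos [ 498.8 -355.4   74.2] jawang 11.5 F [-0.3 -0.9  0.8] w 0.54 q7 40.0
shift [-0.4 -0.9  1.2] turn [-0.    0.11  0.15]
```

View pics/l_w.png

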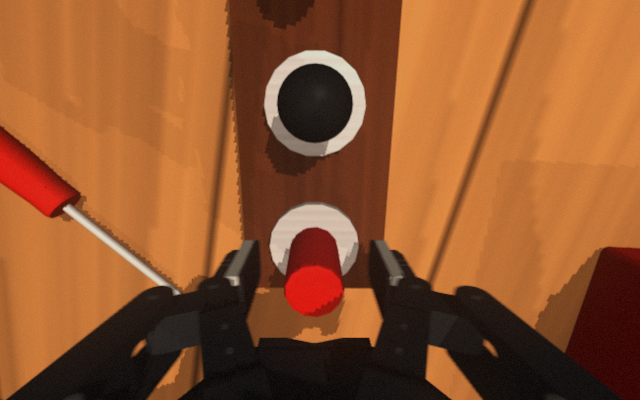

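The red handle is centred between the pads at (314,290). Closing.

Request:
{"fn": "step_arm", "kwargs": {"increments": [[0.6, 0, -0.5, 0, 0, 0, 0], [0.7, 0, -0.5, 0, 0, 0, 0], [0.85, 0, -0.5, 0, 0, 0, 0], [0.85, 0, -0.5, 0, 0, 0, 0], [0.85, 0, -0.5, 0, 0, 0, 0], [0.85, 0, -0.5, 0, 0, 0, 0]], "force": 60}}

```text
t: 8.73
position: [0.4993, -0.3557, 0.0759]
orientation: [[-0.199, 0.98, 0.003], [0.98, 0.199, -0.003], [-0.003, 0.002, -1.0]]
contact_force: [-1.3, 0.9, 6.3]
gripper_width: 0.285
```

Run:
```python
from h import *
go(498,-356,73,11.3)
```

```text
t 8.73 pos [ 499.3 -355.7   75.9] jawang 11.5 F [-1.3  0.9  6.3] w 0.28 q7 40.0
shift [-0.  -1.3  2.9] turn [0.13 0.19 0.16]
```

Request:
{"fn": "step_arm", "kwargs": {"increments": [[0.85, 0, 0, -8, 0, 0, 0], [0.85, 0, 0, -22, 0, 0, 0], [0.85, 0, 0, -42, 0, 0, 0], [0.85, 0, 0, -68, 0, 0, 0], [0.85, 0, 0, -95, 0, 0, 0], [0.85, 0, 0, -116, 0, 0, 0], [0.85, 0, 0, -126, 0, 0, 0], [0.85, 0, 0, -130, 0, 0, 0]]}}

```text
t: 9.4
position: [0.4997, -0.3561, 0.2083]
orientation: [[-0.198, 0.98, 0.006], [0.98, 0.198, -0.005], [-0.006, 0.005, -1.0]]
contact_force: [0.6, -0.9, -2.3]
gripper_width: 0.291
```

Run:
```python
from h import *
w=arm.snapshot('wrist');cv2.imwrite('pics/m_w.png',w['color'])
w=arm.snapshot('scene');cv2.imwrite('pics/m_s.png',w['color'])
go(593.8,132,200,77.8)
```

```text
t 9.5 pos [ 498.8 -355.3  206.2] jawang 11.5 F [ 0.4  0.4 -1.2] w 0.29 q7 41.0
shift [458.8 189.9   5. ] turn [  0.     0.26 -66.34]
```

View pics/m_w.png

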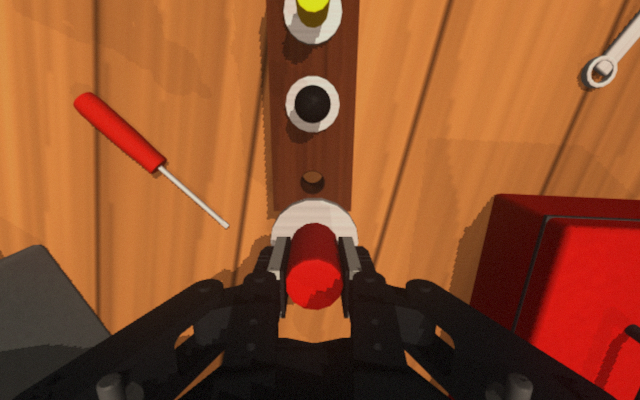

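View pics/m_s.png

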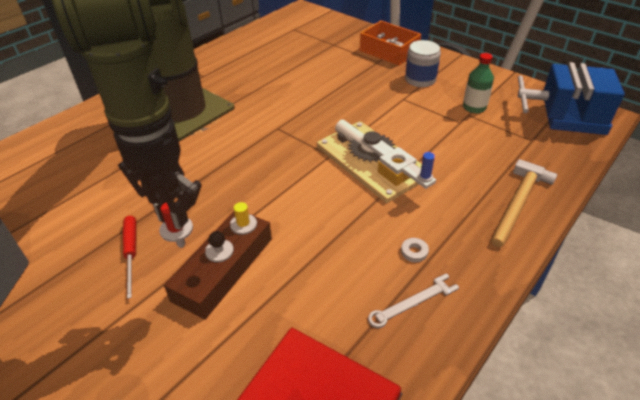

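Request:
{"fn": "step_arm", "kwargs": {"increments": [[0.85, 18, 7, 0, 0, 0, -3], [0.85, 45, 19, 0, 0, 0, -7], [0.85, 75, 31, 0, 0, 0, -11], [0.85, 106, 44, 0, 0, 0, -15], [0.85, 137, 57, 0, 0, 0, -20], [0.85, 168, 70, 0, 0, 0, -24], [0.85, 199, 82, 0, 0, 0, -29], [0.85, 229, 95, 0, 0, 0, -33]]}}

```text
t: 10.17
position: [0.5451, -0.1102, 0.2038]
orientation: [[-0.704, 0.711, -0.001], [0.711, 0.704, -0.002], [-0.001, -0.002, -1.0]]
contact_force: [1.8, -0.8, -2.4]
gripper_width: 0.289
```

Run:
```python
from h import *
go(593.8,132,200,77.8)
```

```text
t 10.17 pos [ 545.1 -110.2  203.8] jawang 44.7 F [ 1.8 -0.8 -2.4] w 0.29 q7 42.0
shift [137.8 205.    3.2] turn [-1.400e-01  3.000e-02 -3.309e+01]
```

Request:
{"fn": "step_arm", "kwargs": {"increments": [[0.85, 18, 27, 0, 0, 0, -5], [0.85, 38, 56, 0, 0, 0, -10], [0.85, 58, 86, 0, 0, 0, -15], [0.85, 78, 116, 0, 0, 0, -20], [0.85, 98, 146, 0, 0, 0, -25], [0.85, 118, 175, 2, 0, 0, -29], [0.85, 132, 196, 3, 0, 0, -32], [0.85, 138, 205, 3, 0, 0, -33]]}}

```text
t: 10.83
position: [0.5925, 0.1381, 0.1983]
orientation: [[-0.979, 0.205, -0.004], [0.205, 0.979, 0.001], [0.004, 0.001, -1.0]]
contact_force: [-0.1, -0.2, -0.5]
gripper_width: 0.285
```

Request:
{"fn": "step_arm", "kwargs": {"increments": [[0.85, 0, 0, 0, 0, 0, 0], [0.85, 0, 0, 0, 0, 0, 0]]}}

```text
t: 11.0
position: [0.5913, 0.138, 0.1968]
orientation: [[-0.979, 0.204, -0.007], [0.204, 0.979, 0.001], [0.007, -0.001, -1.0]]
contact_force: [-0.4, -0.8, -0.9]
gripper_width: 0.286
```

Run:
```python
from h import *
go(593.8,132,200,77.8)
for n in ('wrist','scene','top'):
    w=arm.snapshot(n);cv2.imwrite(f'pics/n_{n}.png',w['color'])
go(593.8,132,200,77.8)
```

```text
t 11.0 pos [591.3 138.  196.8] jawang 78.2 F [-0.4 -0.8 -0.9] w 0.29 q7 47.0
shift [-3.7 -5.4 -3.2] turn [-0.05 -0.39  0.42]
t 11.15 pos [592.3 134.9 197.8] jawang 78.0 F [ 0.9 -0.4 -1.3] w 0.29 q7 47.0
shift [-2.1 -2.6 -2.2] turn [-0.13 -0.26  0.18]
```

View pics/n_wrist.png

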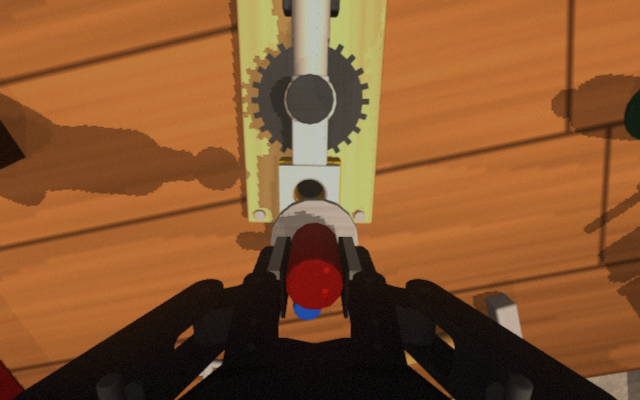

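View pics/n_scene.png

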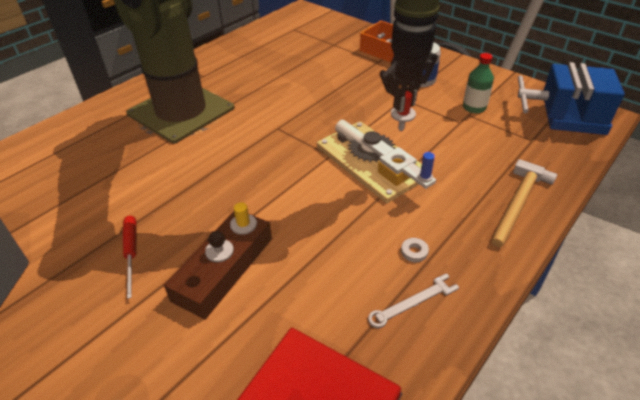

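View pics/n_top.png

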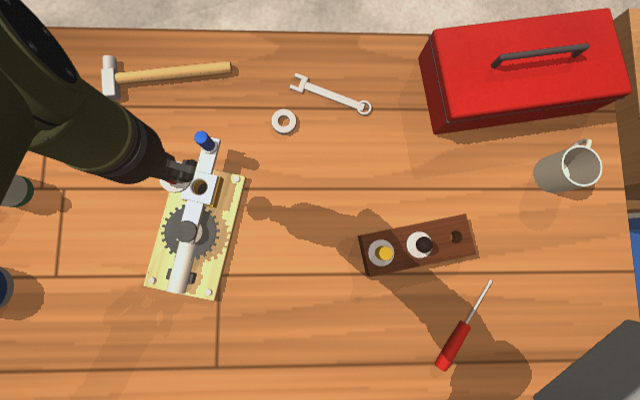

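Request:
{"fn": "step_arm", "kwargs": {"increments": [[0.85, -1, -1, 6, 0, 0, 0], [0.85, -2, -2.5, 20, 0, 0, 0], [0.85, -2, -2.5, 38, 0, 0, 0], [0.85, -2, -2.5, 52, 0, 0, 0], [0.85, -2, -2.5, 58, 0, 0, 0], [0.85, -2, -2.5, 60, 0, 0, 0], [0.85, -2, -2.5, 60, 0, 0, 0]]}}

```text
t: 11.73
position: [0.5934, 0.1311, 0.1375]
orientation: [[-0.978, 0.209, -0.005], [0.209, 0.978, -0.002], [0.005, -0.003, -1.0]]
contact_force: [-0.4, 0.4, -1.2]
gripper_width: 0.288
```

Run:
```python
from h import *
go(593.8,132,134,77.8)
w=arm.snapshot('scene');crop(w,350,80,470,200,5,'o_s.png')
t=arm.snapshot('top');crop(t,150,130,250,230,5,'o_t.png')
w2=arm.snapshot('wrist');crop(w2,220,120,400,320,3,'o_w.png')
go(593.8,132,134,77.8)
print("scene: eye",px(w,[.5938,.132,.062]),"tip",px(w,[.5938,.132,.07]))
```

```text
t 11.73 pos [593.4 131.1 137.5] jawang 77.9 F [-0.4  0.4 -1.2] w 0.29 q7 45.0
shift [-0.2  1.   3.5] turn [-0.17 -0.28  0.11]
t 11.88 pos [594.1 132.  138.7] jawang 78.0 F [ 0.   0.5 -0.9] w 0.28 q7 45.0
shift [ 0.3 -0.1  4.7] turn [-0.08 -0.17  0.15]
scene: eye [398.81813207 158.44857014] tip [399.15539447 155.56969733]
```

View pics/o_s.png

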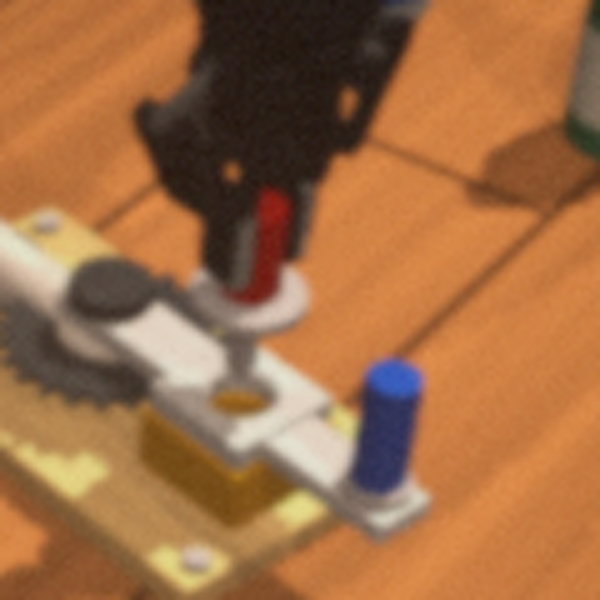

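View pics/o_t.png

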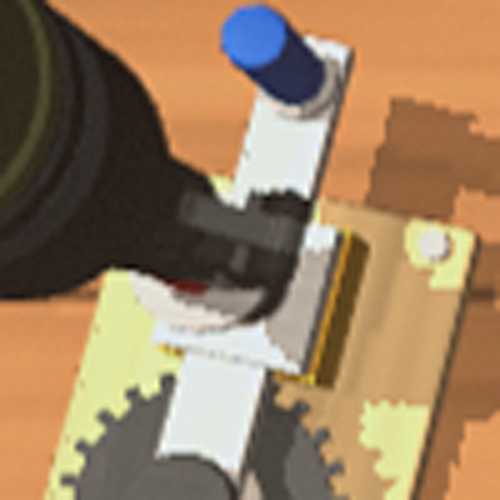

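View pics/o_w.png

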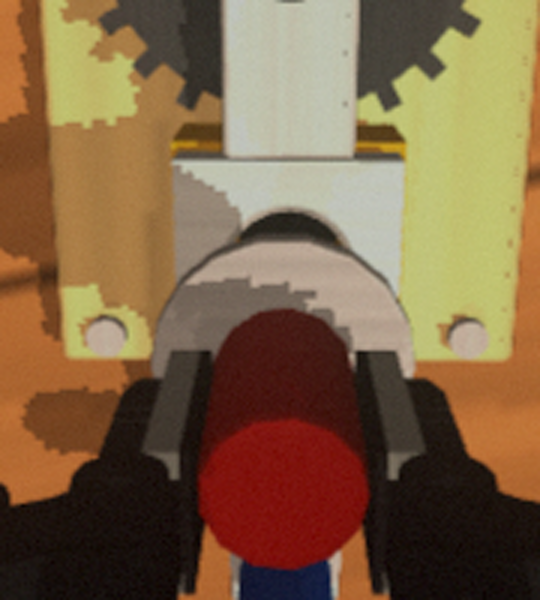

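Request:
{"fn": "step_arm", "kwargs": {"increments": [[0.85, 0, 0, 5, 0, 0, 0], [0.85, 0, 0, 13, 0, 0, 0], [0.85, 0, 0, 21, 0, 0, 0], [0.85, 0, 0, 29, 0, 0, 0], [0.85, 0, 0, 37, 0, 0, 0], [0.85, 0, 0, 43, 0, 0, 0], [0.85, 0, 0, 46, 0, 0, 0], [0.85, 0, 0, 46, 0, 0, 0]]}}

```text
t: 12.55
position: [0.5933, 0.1318, 0.0916]
orientation: [[-0.978, 0.209, -0.005], [0.209, 0.978, -0.001], [0.005, -0.002, -1.0]]
contact_force: [-0.4, -0.4, -0.8]
gripper_width: 0.29
```

Run:
```python
from h import *
w=arm.snapshot('scene');crop(w,350,80,470,200,5,'p_s.png')
go(593.8,132,88,77.8)
```

```text
t 12.6 pos [593.7 132.   92.2] jawang 78.0 F [ 0.7  0.6 -0.9] w 0.28 q7 44.0
shift [-0.1  0.   4.2] turn [-0.1  -0.21  0.16]
```

View pics/p_s.png

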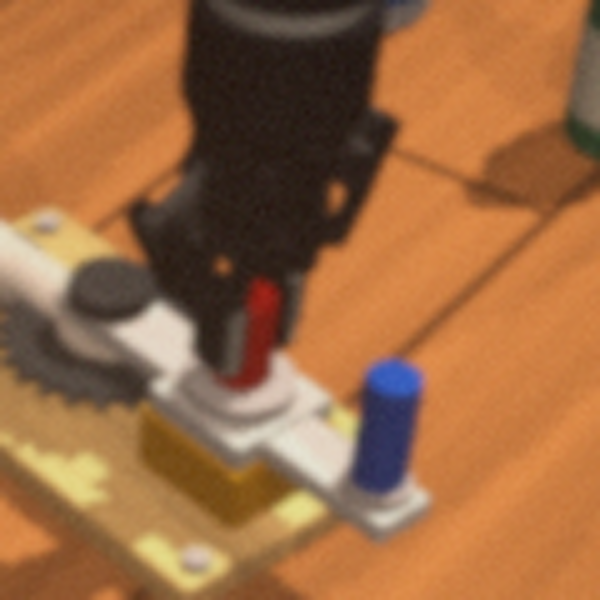

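Pin has entered freely, with the flange a few mm above the crank. Final gentle push.

Request:
{"fn": "step_arm", "kwargs": {"increments": [[0.85, 0, 0, 2, 0, 0, 0], [0.85, 0, 0, 4, 0, 0, 0], [0.85, 0, 0, 5, 0, 0, 0], [0.85, 0, 0, 6, 0, 0, 0], [0.85, 0, 0, 6, 0, 0, 0]]}}

```text
t: 13.02
position: [0.5939, 0.1321, 0.0879]
orientation: [[-0.978, 0.209, -0.003], [0.209, 0.978, -0.001], [0.002, -0.002, -1.0]]
contact_force: [-2.5, -1.3, 10.3]
gripper_width: 0.289
```

Run:
```python
from h import *
go(593.8,132,88,77.8)
```

```text
t 13.02 pos [593.9 132.1  87.9] jawang 78.0 F [-2.5 -1.3 10.3] w 0.29 q7 44.0
shift [ 0.1 -0.1 -0.1] turn [-0.09 -0.14  0.16]
```

Request:
{"fn": "step_arm", "kwargs": {"increments": [[0.6, 0, 0, 0, 0, 0, 0], [0.45, 0, 0, 0, 0, 0, 0], [0.3, 0, 0, 0, 0, 0, 0], [0.3, 0, 0, 0, 0, 0, 0], [0.3, 0, 0, -12, 0, 0, 0], [0.3, 0, 0, -35, 0, 0, 0], [0.3, 0, 0, -65, 0, 0, 0], [0.3, 0, 0, -95, 0, 0, 0]]}}

```text
t: 13.68
position: [0.5937, 0.1321, 0.1842]
orientation: [[-0.978, 0.208, -0.004], [0.208, 0.978, -0.001], [0.004, -0.002, -1.0]]
contact_force: [-0.4, 0.4, -0.3]
gripper_width: 0.698
```

Request:
{"fn": "step_arm", "kwargs": {"increments": [[0.3, 0, 10, -15, 0, 0, 0], [0.3, 0, 35, -30, 0, 0, 0], [0.3, 0, 65, -40, 0, 0, 0], [0.3, 0, 95, -45, 0, 0, 0], [0.3, 0, 120, -45, 0, 0, 0], [0.3, 0, 130, -45, 0, 0, 0], [0.3, 0, 130, -45, 0, 0, 0], [0.3, 0, 130, -45, 0, 0, 0]]}}

```text
t: 14.35
position: [0.6207, 0.2581, 0.2286]
orientation: [[-0.978, 0.208, -0.005], [0.208, 0.978, -0.003], [0.004, -0.004, -1.0]]
contact_force: [-0.6, -0.8, 0.6]
gripper_width: 0.698
```

Run:
```python
from h import *
w=arm.snapshot('scene');crop(w,350,80,470,200,5,'q_s.png')
t=arm.snapshot('top');crop(t,150,130,250,230,5,'q_t.png');cv2.imwrite('pics/q_top.png',t['color'])
go(593.8,132,88,77.8)
print("pred top px",px(t,[.5938,.132,.112]),"flange",px(t,[.5938,.132,.068]),"scene top",px(w,[.5938,.132,.112]))
for n,i in(("t",t),("s",w)):
    for st,ce in blobs(i,(0,200,60),(6,255,255))[0]:print(n,st,ce.round(1))
```

```text
t 14.45 pos [621.1 256.2 228.6] jawang 77.8 F [ 0.7 -0.4  0.5] w 0.7 q7 40.0
shift [-1.000e-01 -1.265e+02  1.413e+02] turn [-0.29 -0.22  0.01]
pred top px [190.19996401 181.84127926] flange [197.86906927 185.88625343] scene top [400.98468201 139.95489375]
t [  434     9   198   112 15040] [530.3  65.7]
t [ 426   86  187   47 1203] [499.  114.9]
t [184 176  14  14  44] [188.8 181. ]
t [435 321  36  50 667] [452.4 345.7]
s [480  53  12  11  98] [485.3  57.9]
s [395 138  10  20 152] [399.  146.4]
s [123 216  13  42 474] [128.8 235.6]
s [ 237  328  164   72 6726] [315.1 374.6]
```

View pics/q_s.png

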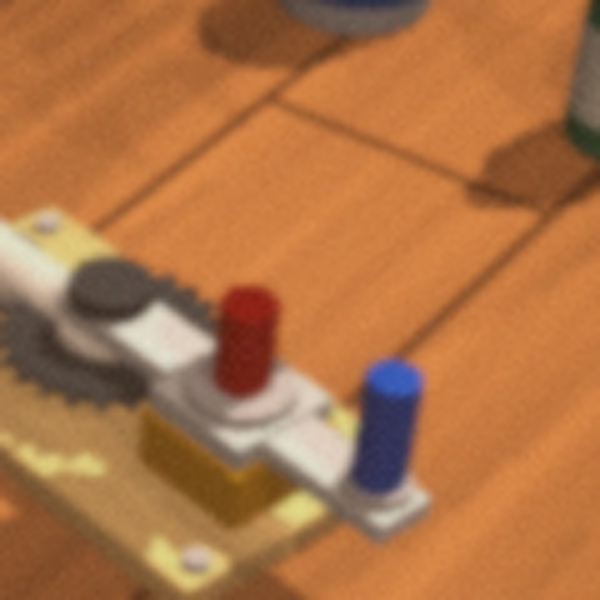

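View pics/q_t.png

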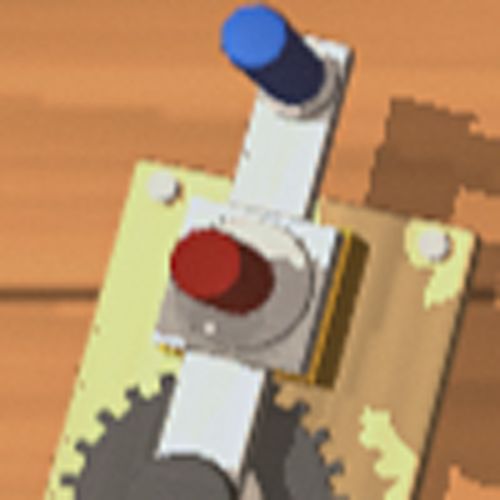

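The red pin stands upright with its flange flat on the crank. Its top appears at (400,139.6) in the scene view, against a prediction of (401,140). Handing in.

```bash
python3 -c "
from workcell import arm
print(arm.close_job())"
```

```text
the job is handed in; nothing more can be done
None
```

I swung the crank about 47° clockwise by its blue handle until its hole lay over the lock hole. In the wrist view the two hole centres coincided to within about 1 mm. I then took the red pin from the block and pushed it down through both holes until its flange sat on the crank, let go and backed away. The job took about 14.5 s of the 51 s.

- **Seating:** the TCP stopped at a height of 87.9 mm, as expected for a seated pin, with about 10 N of contact force.
- **Final pictures:** these show the pin upright with its flange flat on the crank and its top within about 1 px of the predicted position in both views. The black and yellow pins were still in the block when last seen, just before insertion. The arm is clear of everything.
- **Disagreements:** the different views and the robot's own readings differed by up to about 2 mm. One wrist picture taken while the arm was still moving was off by about 7 mm, so I did not use it. No check failed.

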